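# Grade amber lumps by shade on the sorting rail

## Task

Lay the four loose lumps of amber out on the pale wooden rail in order of shade, one lying centred on each round grey pad: the darkest on the pad next to the dark-brown end block, then lighter and lighter, with the palest on the pad next to the white end block. Leave them all released and lying still.

Things in the scene. Friction and masses are not known exactly. Their poses are not given: they have to be found in the camera images.
- brown_lump_center (a point): the darkest lump: dark brown raw amber, 20 x 33 x 17 mm (x, y, z), lying flat on the table; the point is its centre, half-way up (8.5 mm above its underside). Its z axis points up, its y axis (the long way) runs roughly to the robot's left, turned by up to 0.5 rad; grip it from above across its narrow side, i.e. close the fingers along its x axis. Loose, at most 40 g
- orange_lump_center (a point): the second darkest lump: clear deep-orange raw amber, 20 x 30 x 13 mm (x, y, z), lying flat on the table; the point is its centre, half-way up (6.5 mm above its underside). Its z axis points up, its y axis (the long way) runs roughly to the robot's left, turned by up to 0.5 rad; grip it from above across its narrow side, i.e. close the fingers along its x axis. Loose, at most 40 g
- golden_lump_center (a point): the second lightest lump: golden-yellow raw amber, 16 x 26 x 10 mm (x, y, z), lying flat on the table; the point is its centre, half-way up (5 mm above its underside). Its z axis points up, its y axis (the long way) runs roughly to the robot's left, turned by up to 0.5 rad; grip it from above across its narrow side, i.e. close the fingers along its x axis. Loose, at most 40 g
- cream_lump_center (a point): the palest lump: milky cream raw amber, 22 x 34 x 9 mm (x, y, z), lying flat on the table; the point is its centre, half-way up (4.5 mm above its underside). Its z axis points up, its y axis (the long way) runs roughly to the robot's left, turned by up to 0.5 rad; grip it from above across its narrow side, i.e. close the fingers along its x axis. Loose, at most 40 g
- pad_1: round grey felt pad with a thin brass rim, 42 mm across, fixed on a pale wooden rail (280 x 54 x 14 mm, fixed; pads 55 mm apart on its centre line); end pad, by one end block. Origin: centre of the pad's underside, on top of the rail, 14 mm above the table; the felt's top is 2 mm above it. x axis along the rail, from pad_1 towards pad_4, roughly away from the robot (within 0.15 rad), z up
- pad_2: round grey felt pad with a thin brass rim, 42 mm across, fixed on a pale wooden rail (280 x 54 x 14 mm, fixed; pads 55 mm apart on its centre line); between pad_1 and pad_3. Origin: centre of the pad's underside, on top of the rail, 14 mm above the table; the felt's top is 2 mm above it. x axis along the rail, from pad_1 towards pad_4, roughly away from the robot (within 0.15 rad), z up
- pad_3: round grey felt pad with a thin brass rim, 42 mm across, fixed on a pale wooden rail (280 x 54 x 14 mm, fixed; pads 55 mm apart on its centre line); between pad_2 and pad_4. Origin: centre of the pad's underside, on top of the rail, 14 mm above the table; the felt's top is 2 mm above it. x axis along the rail, from pad_1 towards pad_4, roughly away from the robot (within 0.15 rad), z up
- pad_4: round grey felt pad with a thin brass rim, 42 mm across, fixed on a pale wooden rail (280 x 54 x 14 mm, fixed; pads 55 mm apart on its centre line); end pad, by the other end block. Origin: centre of the pad's underside, on top of the rail, 14 mm above the table; the felt's top is 2 mm above it. x axis along the rail, from pad_1 towards pad_4, roughly away from the robot (within 0.15 rad), z up
- dark_block: very dark brown end block, 18 x 44 x 10 mm (x, y, z), fixed on top of the rail at one end, its centre 42.5 mm from the nearest pad's centre; which end it is at changes from start to start. Origin: centre of its underside, 14 mm above the table
- white_block: white end block, 18 x 44 x 10 mm (x, y, z), fixed on top of the rail at one end, its centre 42.5 mm from the nearest pad's centre; which end it is at changes from start to start. Origin: centre of its underside, 14 mm above the table. (Keep the arm off the upright pole, 20 mm thick, 0.6 m tall, at x 0.32, y 0.26, and the polisher, 95 mm tall, at x 0.36 to 0.59, y 0 to 0.25)

How it is judged (in metres and radians):
At the end, for the whole second after the job is handed in: From the dark-brown end block to the white one the pads carry the brown, orange, golden and cream lump, each with its centre within 12 mm (horizontally) of its pad's centre, lying on the pad (its centre 3 to 16 mm above the pad's underside), at rest and released (((horizontal distance between dark_block and pad_1 below 0.07 m and horizontal distance between brown_lump_center and pad_1 below 0.012 m and z of brown_lump_center in the frame of pad_1 between 0.003 and 0.016 m and horizontal distance between orange_lump_center and pad_2 below 0.012 m and z of orange_lump_center in the frame of pad_2 between 0.003 and 0.016 m and horizontal distance between golden_lump_center and pad_3 below 0.012 m and z of golden_lump_center in the frame of pad_3 between 0.003 and 0.016 m and horizontal distance between cream_lump_center and pad_4 below 0.012 m and z of cream_lump_center in the frame of pad_4 between 0.003 and 0.016 m) or (horizontal distance between dark_block and pad_4 below 0.07 m and horizontal distance between brown_lump_center and pad_4 below 0.012 m and z of brown_lump_center in the frame of pad_4 between 0.003 and 0.016 m and horizontal distance between orange_lump_center and pad_3 below 0.012 m and z of orange_lump_center in the frame of pad_3 between 0.003 and 0.016 m and horizontal distance between golden_lump_center and pad_2 below 0.012 m and z of golden_lump_center in the frame of pad_2 between 0.003 and 0.016 m and horizontal distance between cream_lump_center and pad_1 below 0.012 m and z of cream_lump_center in the frame of pad_1 between 0.003 and 0.016 m)) and linear speed of each of brown_lump, orange_lump, golden_lump, cream_lump below 0.02 m/s and contact force between each of brown_lump, orange_lump, golden_lump, cream_lump and the fingers below 0.05 N); the robot touches nothing.
It also fails if it takes over 128 s, if anything falls off the work surface, if the arm or the gripper's body presses on something with over 40 N, if the wrist force passes 120 N, or if a joint passes its speed limit or range.

## Robot

A 6-joint arm with a two-finger parallel gripper is mounted at the origin on a cart in front of the work surface, level with it; the furniture and walls round the work are solid. World frame = base frame: x ahead of the robot, y to its left, z up, the work surface at z = 0. Lengths are in mm, angles in rad, forces in N, time in s.
With the tool pointing down it reaches from about 350 to 975 mm from the base axis. Payload 7.1 kg.
Tool frame: the origin (TCP) lies at the very end of the fingers, on their centre line; the grasp point (between the pads) lies 19 mm behind it; z points along the fingers, y is the direction in which the jaws open and shut (so a half turn about z gives the same grasp; the last joint's range is limited). The gripper opens to 88 mm and grips with 3 to 60 N. Pads are 20 mm wide; open, the fingers measure 115 mm over their backs; the gripper's body (75 mm by 178 mm) begins 61 mm behind the grasp point.
Start: joints at [-1.242, 0.423, 1.63, -0, 1.089, -0.019], TCP at [213.036, -587.554, 186.275] pointing down, gripper open.
Joint ranges: [-3, 3], [-0.9, 2.11], [0.09, 2.58], [-1.31, 4.45], [0.11, 2.69], [-2.54, 2.54]. Speed limits (rad/s): [2.39, 2.39, 3.01, 3.14, 3.14, 3.14].

## Interface

Orientations are given as a rotation vector (axis times angle).
In Python, from workcell import * gives the robot as it stands.
- The arm moves only by the tool play_rows, never from a script. Its argument "plan" is text: rows parted by semicolons, each of 7 numbers parted by spaces: the finger opening in cm, from 0 to 8.78, then the shift along the tool's x, y, z in cm, then the turn, a rotation vector about the tool's x, y, z in degrees. A call has 1 to 20 rows; each row shifts and turns the commanded pose from where the row before left it, along the tool's axes as they then stand; what a row does not reach is not made up. A row lasts 1/8 s, in which the tool goes at most 62.5 mm and 10.7 degrees, less where a joint would pass 70% of its speed; a pose out of reach is approached as far as the arm can. A call is refused whole if a number of a shift passes 6.25 or a number of a turn 10.7, either way. A call with a gripper value outside its range is refused whole. The fingers move at their own pace and stop on an object; the grip force is fixed at half the most. Time passes only in rows, so rows that do not move let the fingers close. It gives the time, the measured TCP pose, the force and the opening at its end, in the units of the state.
- get_obs(): the state, without advancing time (a new reading comes with each control period).
- get_image(name): name is "scene" or "top" or "wrist"; returns a dict with "pixels" (420x560x3 uint8, red, green, blue), "range_z" (420x560 float32, mm along the optical axis (not along the pixel's ray), 0 where there is no reading), "fx", "fy", "cx", "cy" (pixels), "eye" and "attitude" of the camera in the world. Camera axes: x right, y down, z forward; pixel columns grow to the right and rows downward; lengths in mm; the calibration is good to about 2 mm. A picture is of the moment at which its call begins.
- close_job(): hands the job in, once; it reports no verdict.
The state is a dict: "t": time; "qpos": joint angles; "qvel": joint speeds; "joint_torque": joint torques, N m; "ee_pos": TCP position; "orientation": TCP orientation; "ft_force": force on the tool from outside, world axes, zero at the start; "moment": the same for the moment, N m; "width": finger opening in mm.
Only numpy, scipy, OpenCV 4.12 (cv2) and the standard library are available. Lean on these libraries where they do the work, as an engineer would, in place of code of your own. Each camera call takes 0.05 s, during which the arm holds its last target. There are 200 camera calls.

## Working session

There is one attempt and no reset: what is moved stays moved. The work goes in short steps, Python scripts to look and compute and a tool call to move; the robot and the scene stay as the last step left them, time stands still between calls to the robot, and variables do not carry over. Pictures are saved under pics/ and viewed, about 12 in all and at most 16, crops included, and the job is handed in when it is done.

Besides the shell and the picture viewer there is one more tool, called after "Emit:" as a command line: name --argument value ..., lists and objects as JSON in quotes. play_rows: Moves the arm, as the interface text tells. Its arguments: {"type":"object","properties":{"plan":{"type":"string"}},"required":["plan"]}

```bash
mkdir -p pics; ls; python3 - <<'E'
from workcell import *
import cv2
print(get_obs())
for n in("scene","top"):
    d=get_image(n); cv2.imwrite(f"pics/{n}1.png",d["pixels"][:,:,::-1]); print(n,d["fx"],d["fy"],d["cx"],d["cy"],d["eye"],d["attitude"])
E
```

```text
pics
{'t': 0.0, 'qpos': array([-1.24198603e+00,  4.23845047e-01,  1.63070947e+00, -2.40572216e-05,
        1.08860409e+00, -1.89877456e-02]), 'qvel': array([ 0.00179202, -0.00084064,  0.00193226, -0.00102915, -0.00110014,
        0.00025852]), 'joint_torque': array([-9.37896657e-04, -5.44616389e+01, -2.73669112e+01,  6.44135498e-02,
        2.26947851e-02, -1.19013039e-04]), 'ee_pos': array([ 212.83875054, -586.97307948,  185.49147426]), 'orientation': array([-3.09268631e+00, -5.43320655e-01,  4.12390117e-04]), 'ft_force': array([ 0.45147638, -0.90164701, -0.14500323]), 'moment': array([0.01599027, 0.0455367 , 0.00597877]), 'width': 87.91254191053288}
scene 464.8573919429886 464.8573919429886 284.0896567026982 204.14603316810684 [   7.73699103 -584.55807694  541.78488996] [-2.00995031  1.01645409 -0.49188356]
top 525.5359591772884 525.5359591772884 277.62740876091203 214.73239878636807 [ 500.79497197 -166.44143393  896.91138906] [-2.17051931  2.21576712 -0.06320269]
```

View pics/top1.png

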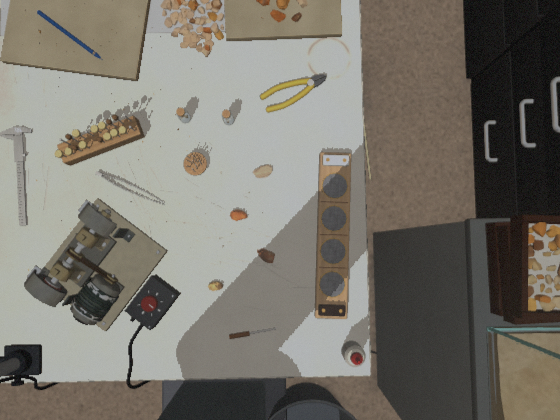

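View pics/scene1.png

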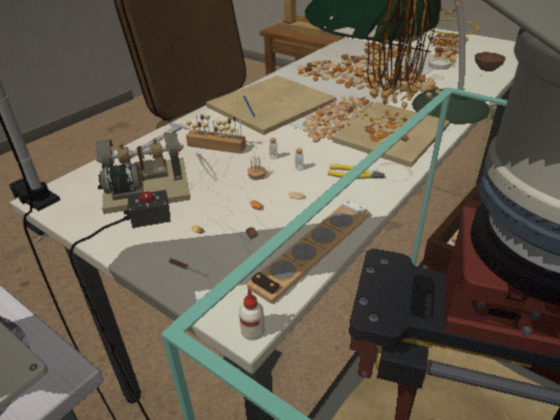

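The top view shows the rail at column 334, with the white block at the far end (row 160) and the dark block near (row 310). Lumps: cream (263,170), orange (238,214), brown (265,255), golden (216,285). In the scene view a teal frame (180,330)–(445,95) stands near the arm, so I'll locate it as well.

```bash
cat > h.py <<'E'
from workcell import *
import cv2, numpy as np
from scipy.spatial.transform import Rotation as R
def rays(d,u,v):
    r=np.stack([(np.asarray(u,float)-d["cx"])/d["fx"],(np.asarray(v,float)-d["cy"])/d["fy"],np.ones(np.shape(u))],-1)
    return r@R.from_rotvec(d["attitude"]).as_matrix().T
def plane(d,u,v,z):
    r=rays(d,u,v); e=np.array(d["eye"]); return e+r*((z-e[2])/r[...,2])[...,None]
def cloud(d):
    v,u=np.mgrid[:420,:560]; return np.array(d["eye"])+rays(d,u,v)*d["range_z"][...,None]
E
python3 - <<'E'
from h import *
s=get_image("scene"); P=cloud(s)
for u,v in[(445,97),(320,210),(185,330),(430,170),(183,370),(250,385),(480,97)]: 
    w=P[v-3:v+4,u-3:u+4].reshape(-1,3); print(u,v,w[np.argmin(np.linalg.norm(w-s["eye"],axis=1))].round())
d=get_image("top"); P=cloud(d); img=d["pixels"][:,:,::-1].copy()
hsv=cv2.cvtColor(img,cv2.COLOR_BGR2HSV)
for n,u,v in[("cream",263,170),("orange",238,214),("brown",265,255),("golden",216,285)]:
    print(n,hsv[v,u],P[v,u].round(),"table near",P[v,u+15].round())
for u,v in[(335,160),(330,310),(300,340),(335,186),(334,218),(333,251),(332,284),(240,250),(352,352),(262,95),(330,60)]: print(u,v,hsv[v,u],P[v,u].round())
c=cv2.resize(img[130:330,170:370],(800,800),interpolation=cv2.INTER_CUBIC)[:,:]
cv2.imwrite("pics/crop1.png",cv2.resize(c,(600,600)))
E
```

```text
445 97 [ 343. -480.  394.]
320 210 [ 172. -480.  393.]
185 330 [  76. -482.  394.]
430 170 [ 363. -477.  322.]
183 370 [  73. -478.  372.]
250 385 [   8. -585.  542.]
480 97 [   8. -585.  542.]
cream [ 18  64 167] [ 628. -145.    9.] table near [ 628. -170.    2.]
orange [ 11 152 168] [ 553. -101.   13.] table near [ 554. -126.    1.]
brown [10 94 87] [ 484. -145.   17.] table near [ 483. -171.    3.]
golden [ 18 110 144] [435. -62.   7.] table near [434. -86.   1.]
335 160 [108  14 187] [ 639. -265.   28.]
330 310 [ 7 60 55] [ 391. -251.   25.]
300 340 [ 98   6 181] [ 340. -201.    4.]
335 186 [130  10  80] [ 597. -265.   17.]
334 218 [ 0  0 74] [ 543. -262.   17.]
333 251 [120   3  77] [ 488. -259.   15.]
332 284 [165   7  77] [ 433. -256.   17.]
240 250 [ 50   8 182] [ 493. -103.    1.]
352 352 [ 18  27 125] [ 328. -281.   52.]
262 95 [ 24 150 173] [ 756. -145.   12.]
330 60 [ 75   3 182] [ 818. -264.    2.]
```

View pics/crop1.png

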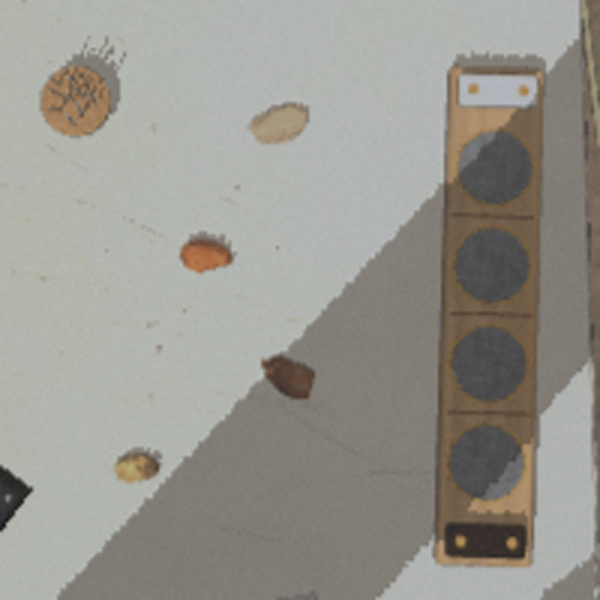

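The top crop shows pads at (495,165), (490,265), (488,363) and (485,462), with the dark block at the bottom, so pad_1 takes brown. The teal frame is a glass wall at y≈-480, up to z≈394, and the arm starts behind it. I'll lift straight up over it first.

Emit:
play_rows --plan "8.78 0 0 -5 0 0 0;8.78 0 0 -5 0 0 0;8.78 0 0 -5 0 0 0;8.78 0 0 -5 0 0 0;8.78 0 0 -5 0 0 0;8.78 0 0 -3 0 0 0;8.78 0 0 0 0 0 0"

```text
t: 1.08
ee_pos: [213.3, -588.3, 468.8]
orientation: [3.089, 0.543, 0.001]
ft_force: [-0.5, 0.4, 0.1]
width: 87.9
```

```bash
cat >> h.py <<'E'
def go(x,y,z,yaw=None):
    """shift (cm) along current tool axes, and turn deg, to reach x,y,z mm; yaw = world angle (deg) of tool y (mod 180), tool down"""
    o=get_obs(); T=R.from_rotvec(o["orientation"])
    s=T.inv().apply(np.array([x,y,z])-o["ee_pos"])/10
    cur=np.degrees(np.arctan2(*T.as_matrix()[[1,0],1]))
    print("pos",o["ee_pos"].round(1),"yaw",cur.round(1),"shift cm",s.round(2))
    if yaw is not None:
        t=(yaw-cur+90)%180-90
        yy=np.radians(cur+t); g=np.c_[[-0,0,0],[np.cos(yy),np.sin(yy),0],[0,0,-1]]; g[:,0]=np.cross(g[:,1],g[:,2])
        T2=R.from_matrix(g); print("turn deg",np.degrees((T.inv()*T2).as_rotvec()).round(1), "shift in new frame",(T2.inv().apply(np.array([x,y,z])-o["ee_pos"])/10).round(2),"q",o["qpos"].round(2))
E
python3 - <<'E'
from h import *
go(500,-220,440,0)
E
```

```text
pos [ 213.3 -588.3  468.8] yaw -70.1 shift cm [ 39.51 -24.87   2.76]
turn deg [  0.2   0.2 -70.1] shift in new frame [36.83 28.67  2.88] q [-1.24  0.24  1.26  0.    1.63 -0.02]
```

Emit:
play_rows --plan "8.78 3.95 -2.5 0 0 0 0;8.78 3.95 -2.5 0 0 0 0;8.78 3.95 -2.5 0 0 0 0;8.78 3.95 -2.5 0 0 0 0;8.78 3.95 -2.5 0 0 0 0;8.78 3.95 -2.5 0 0 0 0;8.78 3.95 -2.5 0 0 0 0;8.78 3.95 -2.5 0 0 0 0;8.78 3.95 -2.5 0 0 0 0;8.78 3.95 -2.5 0 0 0 0;8.78 0 0 0 0 0 -8.8;8.78 0 0 0 0 0 -8.8;8.78 0 0 0 0 0 -8.8;8.78 0 0 0 0 0 -8.8;8.78 0 0 0 0 0 -8.8;8.78 0 0 0 0 0 -8.8;8.78 0 0 0 0 0 -8.8;8.78 0 0 0 0 0 -8.8;8.78 0 0 0 0 0 0"

```text
t: 3.45
ee_pos: [498.6, -217.7, 464.2]
orientation: [-2.215, -2.224, 0.002]
ft_force: [-1.0, 0.8, -0.8]
width: 87.5
```

```bash
python3 - <<'E'
from h import *
go(520,-170,400,0)
d=get_image("wrist"); cv2.imwrite("pics/w1.png",d["pixels"][:,:,::-1]); print(d["eye"],d["fx"])
E
```

```text
pos [ 498.6 -217.7  464.2] yaw 0.2 shift cm [4.75 2.18 6.42]
turn deg [-0.2 -0.1  0.2] shift in new frame [4.77 2.14 6.42] q [-0.43  0.1   1.44  0.    1.61 -0.44]
[ 499.69801529 -139.54331004  662.02329044] 318.1937077215881
```

View pics/w1.png

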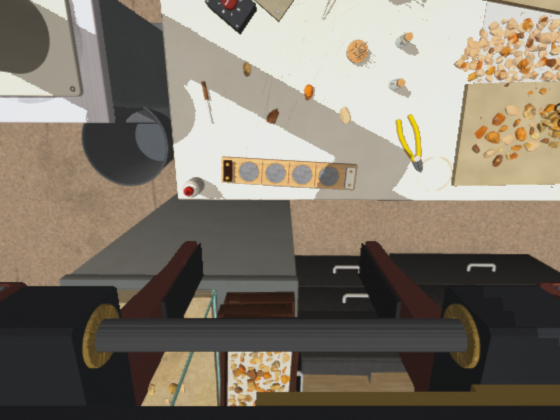

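The wrist view looks forward over the table: the rail runs (225,170)–(355,178), with the lumps above it. I'll measure pads and lumps precisely from the top camera.

```bash
cat > m.py <<'E'
from h import *
H=dict(brown=17,orange=13,golden=10,cream=9)
def lumps(d,guess,rad=28):
    P=cloud(d); img=d["pixels"]; hsv=cv2.cvtColor(img,cv2.COLOR_RGB2HSV).astype(int); out={}
    for n,(x,y) in guess.items():
        near=np.hypot(P[...,0]-x,P[...,1]-y)<rad
        m=(near&(hsv[...,1]>48)).astype(np.uint8); m=cv2.morphologyEx(m,cv2.MORPH_CLOSE,np.ones((3,3)))
        k,l,st,_=cv2.connectedComponentsWithStats(m)
        if k<2: print(n,"none"); continue
        b=1+np.argmax(st[1:,4]); v,u=np.nonzero(l==b)
        w=plane(d,u,v,H[n]/2)[:,:2]
        (cx,cy),(a,bb),_=cv2.minAreaRect(w.astype(np.float32))
        c=np.cov(w.T); ev,V=np.linalg.eigh(c); t=np.degrees(np.arctan2(V[1,1],V[0,1]))%180-90
        out[n]=(cx,cy,t); print(n,"rect ctr",round(cx,1),round(cy,1),"mean",w.mean(0).round(1),"size",round(a,1),round(bb,1),"yaw",t.round(1),len(u))
    return out
def pads(d,guess,z=16):
    P=cloud(d); hsv=cv2.cvtColor(d["pixels"],cv2.COLOR_RGB2HSV).astype(int); o=[]
    for x,y in guess:
        m=(np.hypot(P[...,0]-x,P[...,1]-y)<26)&(hsv[...,1]<45)&(hsv[...,2]<140)
        v,u=np.nonzero(m); w=plane(d,u,v,z)[:,:2].astype(np.float32)
        (c,r)=cv2.minEnclosingCircle(w); o.append(w.mean(0)); print("pad mean",w.mean(0).round(1),"circ",np.round(c,1),round(r,1),len(u))
    return np.array(o)
G=dict(cream=(628,-145),orange=(553,-101),brown=(484,-145),golden=(435,-62))
PG=[(433,-256),(488,-259),(543,-262),(597,-265)]
E
python3 - <<'E'
from m import *
for c in("top","wrist"):
    d=get_image(c); print(c); lumps(d,G); pads(d,PG)
E
```

```text
top
cream none
orange none
brown rect ctr 253.3 35.8 mean [253.1  36.4] size 12.7 6.7 yaw -15.0 28
golden none
pad mean [nan nan] circ [0. 0.] 0.0 0
pad mean [nan nan] circ [0. 0.] 0.0 0
pad mean [nan nan] circ [0. 0.] 0.0 0
pad mean [nan nan] circ [0. 0.] 0.0 0
wrist
cream rect ctr 624.0 -142.2 mean [ 624.2 -142.9] size 19.9 32.8 yaw 14.9 155
orange rect ctr 551.2 -100.2 mean [550.4 -99.1] size 19.4 29.3 yaw -3.6 134
brown rect ctr 481.5 -143.6 mean [ 481.5 -144.8] size 32.8 20.1 yaw -34.3 145
golden rect ctr 431.8 -59.1 mean [431.8 -58.5] size 24.8 15.3 yaw 5.0 107
pad mean [nan nan] circ [0. 0.] 0.0 0
pad mean [nan nan] circ [0. 0.] 0.0 0
pad mean [nan nan] circ [0. 0.] 0.0 0
pad mean [ 597.2 -262.8] circ [ 596.5 -262.7] 19.3 257m.py:21: RuntimeWarning: Mean of empty slice.
  (c,r)=cv2.minEnclosingCircle(w); o.append(w.mean(0)); print("pad mean",w.mean(0).round(1),"circ",np.round(c,1),round(r,1),len(u))
  ret = um.true_divide(
```

Emit:
play_rows --plan "6 1.4 -0.34 6 0 0 0;6 1.4 -0.34 6 0 0 0;6 1.4 -0.34 6 0 0 0;6 1.4 -0.34 6 0 0 0;6 1.4 -0.34 6 0 0 0;5 0 0 0 0 0 9.3;5 0 0 0 0 0 9.3;5 0 0 0 0 0 9.3;5 0 0 0 0 0 0"

```text
t: 4.72
ee_pos: [481.7, -147.9, 166.1]
orientation: [-2.687, -1.628, 0.0]
ft_force: [0.2, -0.1, -1.0]
width: 49.9
```

```bash
sed -i 's/(hsv\[...,1\]<45)&(hsv\[...,2\]<140)/(hsv[...,1]<60)\&(hsv[...,2]<140)/' m.py; python3 - <<'E'
from m import *
d=get_image("wrist"); cv2.imwrite("pics/w2.png",d["pixels"][:,:,::-1]); print(d["eye"]); lumps(d,G)
d=get_image("top"); lumps(d,G);pads(d,PG)
go(482,-144,30,-28)
E
```

```text
[518.81439448 -78.49692721 363.74954215]
cream rect ctr 624.0 -142.2 mean [ 624.2 -141.7] size 22.2 34.0 yaw 18.9 533
orange rect ctr 551.6 -98.6 mean [550.8 -98.4] size 19.8 28.4 yaw -3.8 403
brown rect ctr 353.7 -392.4 mean [ 344.4 -412.1] size 91.4 311.5 yaw 62.6 3905
golden rect ctr 107.0 -125.4 mean [ 108.6 -118.3] size 57.2 36.1 yaw -70.6 665
cream rect ctr 626.0 -144.0 mean [ 626.5 -143.9] size 20.7 32.1 yaw 19.3 192
orange none
brown rect ctr 774.3 -422.3 mean [ 774.3 -422.3] size 3.4 0.0 yaw -1.2 3
golden rect ctr 337.8 87.3 mean [337.8  87.3] size 0.0 0.0 yaw nan 1
pad mean [nan nan] circ [0. 0.] 0.0 0
pad mean [nan nan] circ [0. 0.] 0.0 0
pad mean [ 544.3 -261.7] circ [ 543.5 -261.7] 20.4 435
pad mean [ 598.3 -264.5] circ [ 597.8 -267.7] 23.1 456
pos [ 481.7 -148.   166.2] yaw -27.4 shift cm [ 0.37 -0.16 13.62]
turn deg [-0.   0.   0.6] shift in new frame [ 0.37 -0.16 13.62] q [-0.32  0.27  1.91  0.    0.96  0.16]m.py:13: RuntimeWarning: Degrees of freedom <= 0 for slice
  c=np.cov(w.T); ev,V=np.linalg.eigh(c); t=np.degrees(np.arctan2(V[1,1],V[0,1]))%180-90
  c *= np.true_divide(1, fact)
  c *= np.true_divide(1, fact)
m.py:21: RuntimeWarning: Mean of empty slice.
  (c,r)=cv2.minEnclosingCircle(w); o.append(w.mean(0)); print("pad mean",w.mean(0).round(1),"circ",np.round(c,1),round(r,1),len(u))
  ret = um.true_divide(
```

View pics/w2.png

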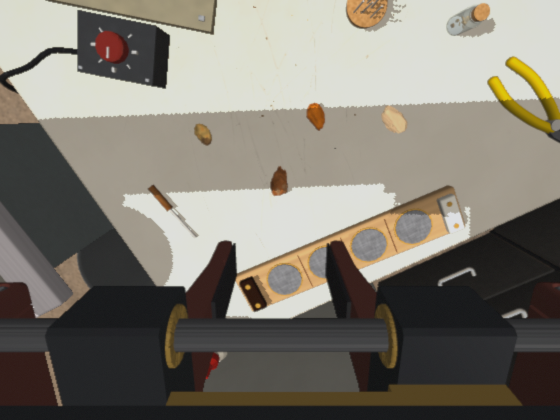

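The wrist view shows brown at (279,182), golden (203,133), orange (316,116), cream (394,120) and all four pads. The brown lump's mask caught gripper parts, so I'll add a height filter.

```bash
sed -i 's/P=cloud(d);/P=cloud(d); P[(d["range_z"]<1)|(abs(P[...,2]-10)>35)]=1e4;/' m.py; python3 -W ignore - <<'E'
from m import *
d=get_image("wrist"); L=lumps(d,G); pads(d,PG)
x,y,t=L["brown"]; go(x,y,4,t)
E
```

```text
cream rect ctr 623.7 -142.0 mean [ 624.2 -141.8] size 21.6 34.2 yaw 19.1 530
orange rect ctr 551.6 -98.5 mean [550.8 -98.5] size 19.8 28.4 yaw -4.1 400
brown rect ctr 482.1 -143.0 mean [ 481.8 -144.4] size 33.6 19.4 yaw -34.5 406
golden rect ctr 432.6 -58.3 mean [432.3 -58.3] size 16.5 25.5 yaw 3.4 291
pad mean [ 431.4 -254.8] circ [ 432.6 -253. ] 19.8 416
pad mean [ 478.5 -253.7] circ [ 486.5 -255.9] 19.8 211
pad mean [ 540.4 -260.7] circ [ 541.7 -258.7] 19.9 458
pad mean [ 595.7 -261.6] circ [ 596.1 -261.5] 19.8 540
pos [ 481.7 -148.   166.2] yaw -27.5 shift cm [ 0.47 -0.2  16.22]
turn deg [-0.   0.   7.1] shift in new frame [ 0.44 -0.25 16.22] q [-0.32  0.27  1.91 -0.    0.96  0.16]
```

Emit:
play_rows --plan "5 0.4 -0.1 4 0 0 3;5 0 0 4 0 0 0;5 0 0 4 0 0 0;5 0 0 3 0 0 0;5 0 0 1.1 0 0 0;5 0 0 0 0 0 0;0.5 0 0 0 0 0 0;0.5 0 0 0 0 0 0;0.5 0 0 0 0 0 0;0.5 0 0 0 0 0 0;0.5 0 0 0 0 0 0"

```text
t: 6.25
ee_pos: [482.8, -144.0, 5.4]
orientation: [2.728, 1.557, 0.0]
ft_force: [0.5, 0.4, -0.3]
width: 5.9
```

```bash
python3 -W ignore - <<'E'
from m import *
o=get_obs(); print(o["width"],o["ft_force"])
go(432.5,-254,100,-3)
E
```

```text
5.9246800463544185 [ 0.5267497   0.42408619 -0.31623284]
pos [ 482.8 -144.     5.4] yaw -30.6 shift cm [-12.03   1.27  -9.46]
turn deg [  0.    0.  -27.6] shift in new frame [-11.25  -4.45  -9.46] q [-0.31  0.54  1.99  0.    0.61  0.22]
```

```bash
python3 -W ignore - <<'E'
from m import *
d=get_image("wrist"); cv2.imwrite("pics/w3.png",d["pixels"][:,:,::-1]); 
print(get_obs()["width"])
d=get_image("scene"); cv2.imwrite("pics/s2.png",cv2.resize(d["pixels"][130:330,130:380,::-1],(750,600)))
E
```

```text
5.239735530952829
```

View pics/w3.png

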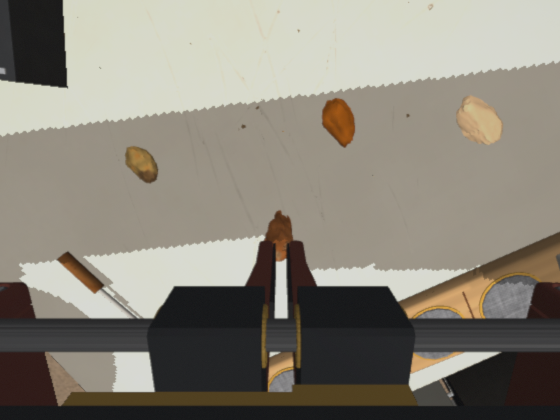

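View pics/s2.png

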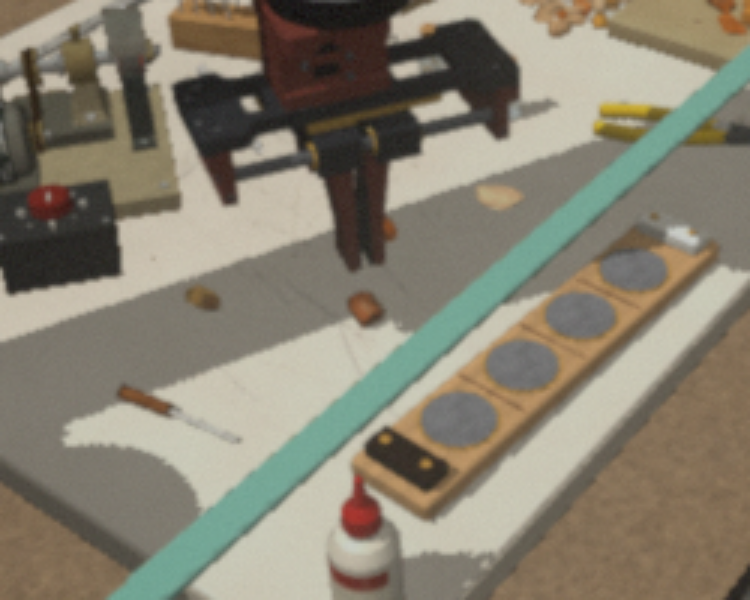

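The fingers appear to hover above and behind the lump, although the TCP reads z = 5 mm. I'll check the fingertip positions by range.

```bash
python3 -W ignore - <<'E'
from m import *
d=get_image("scene"); P=cloud(d)
for u,v in[(244,210),(246,216),(247,218),(255,213),(256,216),(251,232),(251,225),(251,221)]: print(u,v,P[v,u].round(),d["pixels"][v,u])
d=get_image("wrist"); P=cloud(d); print(d["eye"],d["attitude"])
for u,v in[(266,245),(265,250),(297,245),(298,252),(280,225),(270,270),(280,200)]: print(u,v,P[v,u].round(),d["range_z"][v,u],d["pixels"][v,u])
# projection of TCP into cams
o=get_obs()
for c in("scene","wrist"):
    d=get_image(c); p=R.from_rotvec(d["attitude"]).inv().apply(o["ee_pos"]-d["eye"]); print(c,d["fx"]*p[0]/p[2]+d["cx"],d["fy"]*p[1]/p[2]+d["cy"],p)
E
```

```text
244 210 [ 472. -141.   59.] [53 46 43]
246 216 [ 469. -147.   51.] [61 45 39]
247 218 [ 471. -147.   46.] [69 54 45]
255 213 [ 482. -157.   54.] [65 47 42]
256 216 [ 484. -157.   46.] [66 47 45]
251 232 [ 476. -149.   11.] [151 108  75]
251 225 [ 503. -126.   -1.] [127 122 110]
251 221 [ 511. -119.   -0.] [125 119 108]
[523.40296541 -76.50607823 202.94432206] [ 2.75973637 -0.75320049 -0.11028545]
266 245 [ 483. -130.   48.] 167.96599 [51 29 26]
265 250 [ 482. -130.   54.] 162.11728 [52 30 27]
297 245 [ 497. -139.   47.] 168.27711 [52 29 26]
298 252 [ 497. -138.   57.] 159.27179 [52 30 27]
280 225 [ 487. -137.    7.] 207.9083 [98 59 31]
270 270 [ 485. -132.   75.] 142.05862 [51 29 26]
280 200 [ 495. -124.   -1.] 211.11015 [153 146 132]
scene 251.2564543601905 231.56102719199086 [-59.16322939  49.39998125 837.64185494]
wrist 279.67340863208227 236.09225242959565 [ -0.6872244   19.14445366 211.93355883]
```

Both cameras put the real fingertips at z≈43 while the reported TCP is z≈5. XY agrees, so the tool is effectively about 38 mm shorter than reported. I'll open and descend in small steps, watching the force.

Emit:
play_rows --plan "5 0 0 0 0 0 0;5 0 0 0 0 0 0;5 0 0 0 0 0 0;5 0 0 1 0 0 0;5 0 0 1 0 0 0;5 0 0 0 0 0 0"

```text
t: 7.3
ee_pos: [481.8, -143.7, -15.9]
orientation: [-2.727, -1.556, 0.002]
ft_force: [-0.1, -0.4, -0.1]
width: 50.1
```

```bash
cat >> h.py <<'E'
def tips(c="scene",x0=None):
    "lowest dark-red finger points seen near the TCP"
    o=get_obs(); d=get_image(c); P=cloud(d); m=(np.hypot(*(P[...,:2]-o["ee_pos"][:2]).transpose(2,0,1))<60)&(P[...,2]>20 if c=="wrist" else P[...,2]>3)&(d["range_z"]>0)&(d["pixels"].max(-1)<75)
    Q=P[m]; Q=Q[np.argsort(Q[:,2])][:40]; print(c,"tcp",o["ee_pos"].round(1),"f",o["ft_force"].round(1),"w",o["width"].round(1),"lowest z",Q[[0,5,10,20,39]].round(0).tolist())
E
python3 -W ignore - <<'E'
from m import *
tips("scene")
d=get_image("scene"); cv2.imwrite("pics/s3.png",cv2.resize(d["pixels"][150:270,180:330,::-1],(750,600)))
E
```

```text
Traceback (most recent call last):
  File "h.py", line 24, in tips
    Q=P[m]; Q=Q[np.argsort(Q[:,2])][:40]; print(c,"tcp",o["ee_pos"].round(1),"f",o["ft_force"].round(1),"w",o["width"].round(1),"lowest z",Q[[0,5,10,20,39]].round(0).tolist())
                                                                                                            ^^^^^^^^^^^^^^^^
AttributeError: 'float' object has no attribute 'round'
```

```bash
sed -i 's/o\["width"\].round(1)/round(o["width"],1)/' h.py
python3 -W ignore - <<'E'
from m import *
tips("scene")
d=get_image("scene"); cv2.imwrite("pics/s3.png",cv2.resize(d["pixels"][150:270,180:330,::-1],(750,600)))
E
```

```text
scene tcp [ 482.2 -143.8  -15.5] f [ 0.2 -0.3  0.1] w 49.9 lowest z [[476.0, -156.0, 5.0], [452.0, -136.0, 21.0], [453.0, -138.0, 24.0], [503.0, -168.0, 25.0], [504.0, -169.0, 29.0]]
```

View pics/s3.png

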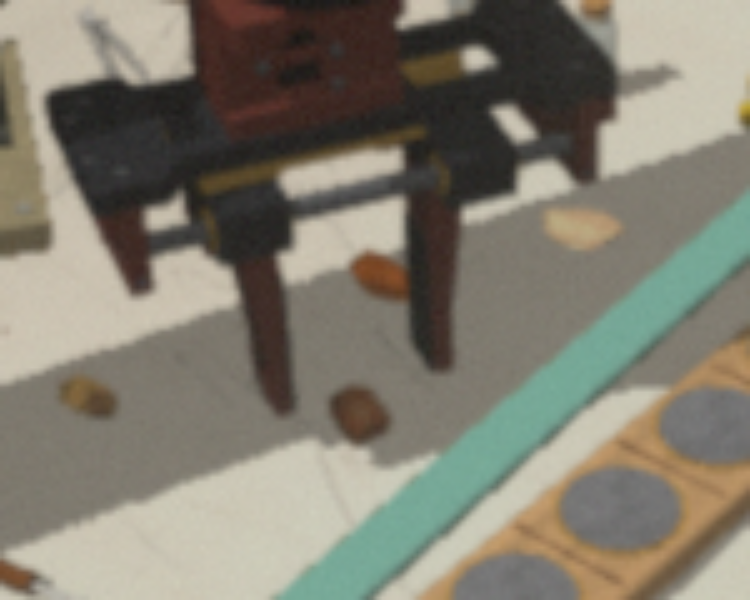

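Tips are now at z≈22 and straddling the brown lump at (358,412). Next I go down 17 mm and close.

Emit:
play_rows --plan "5 0 0 0.9 0 0 0;5 0 0 0.8 0 0 0;5 0 0 0 0 0 0;1 0 0 0 0 0 0;1 0 0 0 0 0 0;1 0 0 0 0 0 0;1 0 0 0 0 0 0"

```text
t: 8.32
ee_pos: [482.8, -144.0, -31.5]
orientation: [2.728, 1.557, 0.0]
ft_force: [0.7, 0.8, 1.6]
width: 18.1
```

```bash
python3 -W ignore - <<'E'
from m import *
tips("scene")
go(432.5,-254,40,-3)
E
```

```text
scene tcp [ 482.8 -144.   -31.5] f [0.7 0.8 1.6] w 18.1 lowest z [[471.0, -146.0, 7.0], [491.0, -148.0, 8.0], [487.0, -154.0, 9.0], [488.0, -158.0, 10.0], [463.0, -144.0, 13.0]]
pos [ 482.9 -144.   -31.5] yaw -30.6 shift cm [-12.03   1.26  -7.15]
turn deg [  0.    0.  -27.6] shift in new frame [-11.25  -4.45  -7.15] q [-0.31  0.62  2.    0.    0.53  0.22]
```

Emit:
play_rows --plan "1 0 0 -2 0 0 0;1 0 0 -5 0 0 0;1 -4 0.42 0 0 0 0;1 -4 0.42 0 0 0 0;1 -4 0.42 0 0 0 0;1 0 0 0 0 0 -9.2;1 0 0 0 0 0 -9.2;1 0 0 0 0 0 -9.2;1 0 0 0 0 0 0"

```text
t: 9.5
ee_pos: [432.4, -253.7, 38.3]
orientation: [-2.28, -2.161, 0.0]
ft_force: [-0.7, 0.0, -1.0]
width: 18.1
```

```bash
python3 -W ignore - <<'E'
from m import *
go(432.5,-254,-14,-3)
print(get_obs()["width"])
d=get_image("wrist"); cv2.imwrite("pics/w4.png",d["pixels"][:,:,::-1]); pads(d,PG); lumps(d,{k:G[k] for k in("orange","golden","cream")})
E
```

```text
pos [ 432.4 -253.7   38.3] yaw -3.1 shift cm [-0.03  0.01  5.23]
turn deg [-0.  -0.  -0.1] shift in new frame [-0.03  0.01  5.23] q [-0.55  0.48  1.99  0.    0.67 -0.5 ]
18.07871313355617
pad mean [ 431.6 -250.4] circ [ 431.8 -253.5] 20.3 1831
pad mean [ 486.3 -256.2] circ [ 486.3 -256.5] 20.5 2231
pad mean [ 540.9 -259.1] circ [ 540.9 -259.3] 20.6 2256
pad mean [ 595.5 -261.9] circ [ 595.6 -262.3] 20.6 2263
orange rect ctr 547.4 -114.2 mean [ 547.1 -113.9] size 2.2 7.6 yaw -89.0 49
golden none
cream rect ctr 616.8 -142.6 mean [ 617.8 -142.5] size 11.6 31.9 yaw 10.7 754
```

View pics/w4.png

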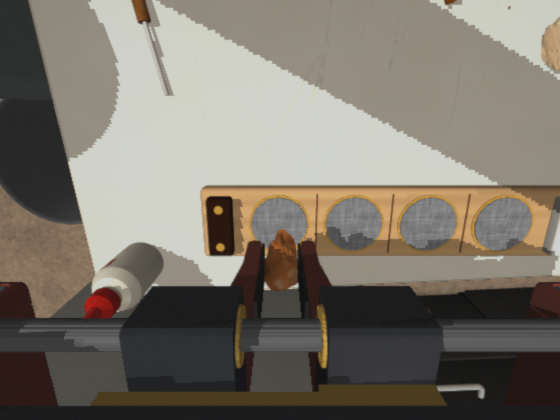

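Brown is held over pad_1; pads measure cleanly. The glue bottle at (130,275) may be near the gripper's body when lowered, so I'm checking its extent.

```bash
python3 -W ignore - <<'E'
from m import *
for c in("scene","wrist"):
    d=get_image(c); P=cloud(d); m=(abs(P[...,0]-325)<35)&(abs(P[...,1]+285)<35)&(P[...,2]>8)&(P[...,2]<130)&(d["range_z"]>0)
    Q=P[m]; print(c,len(Q),Q.min(0).round(),Q.max(0).round())
    for a in range(10,120,15):
        q=Q[(Q[:,2]>=a)&(Q[:,2]<a+15)]
        if len(q): print(a,q.min(0).round(),q.max(0).round())
d=get_image("scene"); P=cloud(d); o=get_obs(); m=(np.hypot(*(P[...,:2]-o["ee_pos"][:2]).transpose(2,0,1))<130)&(P[...,2]>35)&(d["pixels"].max(-1)<90); Q=P[m]
for a in range(340,530,12):
    q=Q[(Q[:,0]>=a)&(Q[:,0]<a+12)]
    if len(q): print("body",a,np.percentile(q[:,2],2).round(),q[:,1].min().round(),q[:,1].max().round())
E
```

```text
scene 879 [ 300. -303.    8.] [ 333. -269.   87.]
10 [ 301. -302.   10.] [ 328. -274.   25.]
25 [ 300. -303.   25.] [ 329. -273.   40.]
40 [ 300. -302.   40.] [ 333. -269.   55.]
55 [ 308. -294.   55.] [ 327. -276.   70.]
70 [ 314. -289.   70.] [ 320. -282.   85.]
85 [ 316. -287.   86.] [ 319. -284.   87.]
wrist 3484 [ 303. -301.    8.] [ 337. -267.   78.]
10 [ 309. -298.   10.] [ 336. -268.   25.]
25 [ 308. -295.   25.] [ 337. -267.   40.]
40 [ 303. -301.   40.] [ 336. -268.   55.]
55 [ 310. -292.   55.] [ 329. -275.   70.]
70 [ 316. -287.   70.] [ 324. -279.   78.]
body 340 159.0 -282.0 -217.0
body 352 158.0 -283.0 -217.0
body 364 169.0 -292.0 -218.0
body 376 170.0 -300.0 -172.0
body 388 165.0 -307.0 -167.0
body 400 128.0 -316.0 -175.0
body 412 100.0 -322.0 -177.0
body 424 80.0 -323.0 -187.0
body 436 97.0 -327.0 -249.0
body 448 125.0 -289.0 -265.0
body 460 164.0 -289.0 -271.0
body 472 170.0 -284.0 -272.0
body 484 169.0 -290.0 -243.0
body 496 158.0 -291.0 -233.0
body 508 180.0 -291.0 -239.0
body 520 196.0 -261.0 -240.0
```

The body bottom is 120 mm above the reported TCP, so it clears the bottle. Placing brown.

Emit:
play_rows --plan "1 0 0 2.5 0 0 0;1 0 0 2 0 0 0;1 0 0 0.8 0 0 0;1 0 0 0 0 0 0;3 0 0 0 0 0 0;3 0 0 0 0 0 0;3 0 0 0 0 0 0;3 0 0 -2 0 0 0;3 0 0 -5 0 0 0;4 0 0 -3 0 0 0;5 0 0 0 0 0 0"

```text
t: 11.08
ee_pos: [434.2, -254.7, 87.6]
orientation: [2.275, 2.16, 0.002]
ft_force: [-0.1, -0.4, 0.1]
width: 46.6
```

```bash
python3 -W ignore - <<'E'
from m import *
G2=dict(orange=G["orange"],golden=G["golden"],cream=G["cream"])
d=get_image("wrist"); P=cloud(d); P[abs(P[...,2]-28)>12]=1e4
hsv=cv2.cvtColor(d["pixels"],cv2.COLOR_RGB2HSV); m=(np.hypot(P[...,0]-432,P[...,1]+254)<19)&(hsv[...,1]>90); v,u=np.nonzero(m); w=plane(d,u,v,24)
print("brown at",w.mean(0).round(1),len(u),(w.max(0)-w.min(0)).round())
go(551.2,-98.7,25,-4)
E
```

```text
brown at [ 433.4 -255.4   24. ] 650 [19. 35.  0.]
pos [ 433.1 -254.1   86.1] yaw -3.0 shift cm [16.14 10.97  6.12]
turn deg [0.1 0.1 1. ] shift in new frame [16.32 10.69  6.11] q [-0.55  0.39  1.97  0.    0.77 -0.5 ]
```

Brown is down about 2 mm from the pad centre. Next orange.

Emit:
play_rows --plan "5 4.03 2.75 0 0 0 0;5 4.03 2.75 0 0 0 0;5 4.03 2.75 0 0 0 0;5 4.03 2.75 0 0 0 1;5 0 0 5 0 0 0;5 0 0 2 0 0 0;5 0 0 0 0 0 0"

```text
t: 12.0
ee_pos: [548.1, -97.7, 12.3]
orientation: [-2.293, -2.14, 0.006]
ft_force: [-0.0, -0.2, -0.7]
width: 50.0
```

```bash
python3 -W ignore - <<'E'
from m import *
d=get_image("wrist"); lumps(d,dict(orange=(551,-99)),24)
go(551.2,-98.7,-32,-4)
E
```

```text
orange rect ctr 551.7 -98.0 mean [551.2 -97.7] size 19.6 28.1 yaw -6.5 869
pos [549.4 -98.2  13.7] yaw -4.0 shift cm [-0.04  0.2   4.57]
turn deg [-0.2 -0.   0. ] shift in new frame [-0.04  0.18  4.57] q [-0.2   0.58  1.87  0.    0.69 -0.13]
```

Emit:
play_rows --plan "5 0 0.2 2 0 0 0;5 0 0 1.6 0 0 0;5 0 0 0.9 0 0 0;5 0 0 0 0 0 0;1 0 0 0 0 0 0;1 0 0 0 0 0 0;1 0 0 0 0 0 0;1 0 0 0 0 0 0;1 0 0 -3 0 0 0;1 0 0 -5 0 0 0;1 0 0 0 0 0 0"

```text
t: 13.42
ee_pos: [555.7, -99.1, 53.7]
orientation: [2.293, 2.139, 0.006]
ft_force: [0.3, 0.1, -0.3]
width: 15.0
```

```bash
python3 -W ignore - <<'E'
from m import *
go(486.3,-256.5,45,-3); print(get_obs()["width"])
E
```

```text
pos [555.7 -99.1  53.7] yaw -4.0 shift cm [-16.18  -5.83   0.85]
turn deg [ 0.4  0.1 -1. ] shift in new frame [-16.08  -6.1    0.87] q [-0.2   0.52  1.85  0.    0.76 -0.13]
15.000359156394953
```

Emit:
play_rows --plan "1 -4.05 -1.45 0 0 0 0;1 -4.05 -1.45 0 0 0 0;1 -4.05 -1.45 0 0 0 0;1 -4 -1.45 0 0 0 0;1 0 0 0 0 0 0;1 0 0 0 0 0 0"

```text
t: 14.18
ee_pos: [483.3, -255.1, 49.6]
orientation: [-2.297, -2.142, 0.0]
ft_force: [0.1, 0.2, -0.7]
width: 15.4
```

```bash
python3 -W ignore - <<'E'
from m import *
for i in range(3): go(486.3,-256.5,-14.5,-3); get_image("top")
print(get_obs()["width"],get_obs()["qvel"].round(3))
d=get_image("wrist"); cv2.imwrite("pics/w5.png",d["pixels"][:,:,::-1]); pads(d,PG[1:])
E
```

```text
pos [ 483.3 -255.1   49.6] yaw -4.0 shift cm [-0.12  0.32  6.41]
turn deg [-0.1 -0.  -1. ] shift in new frame [-0.12  0.31  6.41] q [-0.51  0.51  1.89  0.    0.75 -0.44]
pos [ 483.6 -254.8   49.7] yaw -4.0 shift cm [-0.15  0.28  6.42]
turn deg [-0. -0. -1.] shift in new frame [-0.15  0.27  6.42] q [-0.51  0.51  1.89  0.    0.75 -0.44]
pos [ 483.8 -254.6   49.9] yaw -3.9 shift cm [-0.17  0.27  6.43]
turn deg [-0.  -0.  -0.9] shift in new frame [-0.18  0.26  6.44] q [-0.51  0.51  1.89  0.    0.75 -0.44]
15.351243703410507 [ 0.003 -0.003 -0.002 -0.     0.001 -0.002]
pad mean [ 486.7 -254.9] circ [ 486.7 -256.8] 20.5 1717
pad mean [ 541.  -259.3] circ [ 541.4 -259.4] 20.5 1932
pad mean [ 595.6 -262.1] circ [ 595.6 -262.4] 20.6 1936
```

View pics/w5.png

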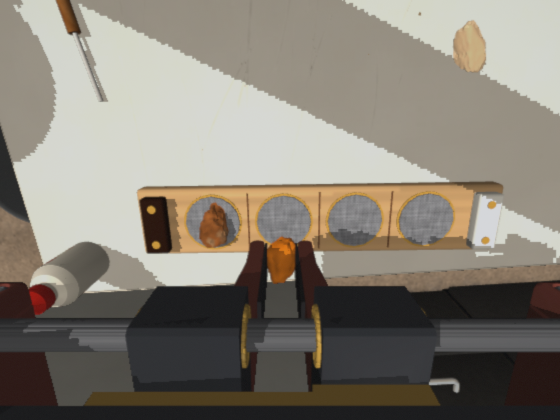

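Orange is held above pad_2. Lowering it.

Emit:
play_rows --plan "1 -0.15 0.27 3 0 0 0;1 0 0 2.5 0 0 0;1 0 0 0.9 0 0 0;1 0 0 0 0 0 0;1 0 0 0 0 0 0;2.8 0 0 0 0 0 0;2.8 0 0 0 0 0 0;2.8 0 0 0 0 0 0;2.8 0 0 -2 0 0 0;2.8 0 0 -4 0 0 0;4 0 0 -3 0 0 0;4 0 0 0 0 0 0"

```text
t: 15.88
ee_pos: [487.9, -258.3, 78.5]
orientation: [2.294, 2.14, 0.002]
ft_force: [0.0, -0.3, -0.2]
width: 39.7
```

```bash
cat >> m.py <<'E'
def placed(d,lst):
    P=cloud(d); P[abs(P[...,2]-26)>12]=1e4; hsv=cv2.cvtColor(d["pixels"],cv2.COLOR_RGB2HSV)
    for n,(x,y),z in lst:
        m=(np.hypot(P[...,0]-x,P[...,1]-y)<19)&(hsv[...,1]>70); v,u=np.nonzero(m)
        w=plane(d,u,v,16+z/2)[:,:2]; print(n,"at",np.round(cv2.minAreaRect(w.astype(np.float32))[0],1),w.mean(0).round(1),"pad",(x,y),len(u),"top z",np.percentile(P[m][:,2],90).round(1))
PL=[("brown",(432,-253.7),17),("orange",(486.4,-256.6),13),("golden",(541.1,-259.4),10),("cream",(595.6,-262.2),9)]
E
python3 -W ignore - <<'E'
from m import *
d=get_image("wrist"); placed(d,PL[:2])
go(432.4,-58.5,0,4)
E
```

```text
brown at [ 433.3 -253.2] [ 434.4 -254.6] pad (432, -253.7) 796 top z 30.1
orange at [ 485.9 -257.8] [ 485.9 -257.2] pad (486.4, -256.6) 577 top z 27.1
pos [ 486.9 -257.7   77.1] yaw -4.0 shift cm [19.5  -6.83  7.67]
turn deg [ 0.1  0.1 -8. ] shift in new frame [20.25 -4.04  7.71] q [-0.51  0.47  1.87 -0.    0.8  -0.44]
```

Brown and orange are both within 2 mm. Now golden.

Emit:
play_rows --plan "4 4.87 -1.7 0 0 0 0;4 4.87 -1.7 0 0 0 0;4 4.87 -1.7 0 0 0 0;4 4.87 -1.7 0 0 0 0;4 0 0 3 0 0 -7;4 0 0 3 0 0 0;4 0 0 0 0 0 0;4 0 0 0 0 0 0"

```text
t: 16.92
ee_pos: [431.7, -58.4, 16.2]
orientation: [-2.162, -2.278, 0.001]
ft_force: [0.3, -0.5, -0.8]
width: 40.1
```

```bash
python3 -W ignore - <<'E'
from m import *
d=get_image("wrist"); lumps(d,dict(golden=(432,-58)),22)
go(432.4,-58.5,-33,4)
E
```

```text
golden rect ctr 432.3 -57.4 mean [431.9 -57.3] size 16.1 25.3 yaw 3.3 642
pos [432.2 -58.5  16.6] yaw 3.0 shift cm [-0.    0.02  4.96]
turn deg [ 0.  0. -1.] shift in new frame [-0.    0.02  4.96] q [-0.16  0.46  2.13  0.    0.55 -0.21]
```

Emit:
play_rows --plan "4 0.1 0 2.5 0 0 0;4 0 0 1.5 0 0 0;4 0 0 1 0 0 0;4 0 0 0 0 0 0;0.8 0 0 0 0 0 0;0.8 0 0 0 0 0 0;0.8 0 0 0 0 0 0;0.8 0 0 0 0 0 0;0.8 0 0 0 0 0 0"

```text
t: 18.1
ee_pos: [432.2, -57.3, -33.5]
orientation: [2.162, 2.279, 0.0]
ft_force: [-0.1, 0.9, 5.7]
width: 13.5
```

```bash
python3 -W ignore - <<'E'
from m import *
o=get_obs(); print(o["width"],o["ft_force"])
go(541.1,-259.4,45,-2)
E
```

```text
13.513065133585718 [-0.08698237  0.85487157  5.68745527]
pos [432.2 -57.3 -33.5] yaw 3.0 shift cm [-20.75   9.82  -7.84]
turn deg [0. 0. 5.] shift in new frame [-19.81  11.59  -7.85] q [-0.16  0.57  2.14  0.    0.43 -0.21]
```

Emit:
play_rows --plan "0.8 0 0 -2.5 0 0 0;0.8 0 0 -5.3 0 0 0;0.8 -4.15 1.96 0 0 0 0;0.8 -4.15 1.96 0 0 0 0;0.8 -4.15 1.96 0 0 0 0;0.8 -4.15 1.96 0 0 0 0;0.8 -4.15 1.96 0 0 0 0;0.8 0 0 0 0 0 5;0.8 0 0 0 0 0 0;0.8 0 0 0 0 0 0"

```text
t: 19.35
ee_pos: [540.2, -258.7, 44.0]
orientation: [-2.256, -2.184, 0.0]
ft_force: [0.7, 0.1, -0.6]
width: 13.4
```

```bash
python3 -W ignore - <<'E'
from m import *
print(get_obs()["width"])
go(541.1,-259.4,-16.5,-2)
E
```

```text
13.376853517505987
pos [ 540.2 -258.7   44. ] yaw -1.9 shift cm [-0.07  0.1   6.05]
turn deg [-0.1 -0.   0.1] shift in new frame [-0.06  0.09  6.05] q [-0.47  0.58  1.77  0.    0.8  -0.43]
```

Emit:
play_rows --plan "0.8 -0.1 0.1 3 0 0 0;0.8 0 0 2 0 0 0;0.8 0 0 1 0 0 0;0.8 0 0 0 0 0 0;0.8 0 0 0 0 0 0;2.6 0 0 0 0 0 0;2.6 0 0 0 0 0 0;2.6 0 0 0 0 0 0;2.6 0 0 -2 0 0 0;2.6 0 0 -4 0 0 0;5 0 0 -3 0 0 0;5 0 0 0 0 0 0;5 0 0 0 0 0 0"

```text
t: 20.98
ee_pos: [541.5, -260.3, 74.5]
orientation: [2.259, 2.183, 0.0]
ft_force: [-0.2, -0.0, -0.3]
width: 49.6
```

```bash
python3 -W ignore - <<'E'
from m import *
d=get_image("wrist"); placed(d,PL[:3])
lumps(d,dict(cream=(624,-142)))
go(624,-142,0,18)
E
```

```text
brown at [ 436. -255.] [ 435.2 -254.7] pad (432, -253.7) 880 top z 30.1
orange at [ 486.7 -257.6] [ 486.2 -257.3] pad (486.4, -256.6) 618 top z 27.2
golden at [ 543.3 -260.8] [ 543.2 -260.7] pad (541.1, -259.4) 442 top z 24.6
cream rect ctr 623.5 -142.3 mean [ 624.1 -142.5] size 21.5 33.6 yaw 17.6 1061
pos [ 541.1 -260.1   73.8] yaw -2.0 shift cm [12.08  7.89  7.38]
turn deg [ -0.1  -0.  -20. ] shift in new frame [ 8.67 11.54  7.38] q [-0.47  0.53  1.76  0.    0.85 -0.43]
```

Golden is within 3 mm. Now cream.

Emit:
play_rows --plan "5 4.03 2.63 0 0 0 0;5 4.03 2.63 0 0 0 0;5 4.03 2.63 0 0 0 0;5 0 0 0 0 0 -10;5 0 0 3 0 0 -10;5 0 0 3 0 0 0;5 0 0 0 0 0 0;5 0 0 0 0 0 0"

```text
t: 22.02
ee_pos: [624.7, -142.3, 14.3]
orientation: [-1.846, -2.541, 0.0]
ft_force: [0.9, -0.5, 1.3]
width: 50.0
```

```bash
python3 -W ignore - <<'E'
from m import *
d=get_image("wrist"); lumps(d,dict(cream=(624,-142)))
go(624,-142.3,-33.5,18)
E
```

```text
cream rect ctr 624.7 -142.0 mean [ 624.8 -141.5] size 21.0 33.8 yaw 18.2 1122
pos [ 625.3 -142.5   15. ] yaw 18.0 shift cm [ 0.06 -0.12  4.85]
turn deg [0. 0. 0.] shift in new frame [ 0.05 -0.12  4.85] q [-0.24  0.67  1.68  0.    0.8  -0.56]
```

Emit:
play_rows --plan "5 0.05 0 2.5 0 0 0;5 0 0 1.5 0 0 0;5 0 0 0.8 0 0 0;5 0 0 0 0 0 0;1 0 0 0 0 0 0;1 0 0 0 0 0 0;1 0 0 0 0 0 0;1 0 0 0 0 0 0;1 0 0 0 0 0 0"

```text
t: 23.2
ee_pos: [624.9, -141.9, -33.1]
orientation: [1.846, 2.542, 0.0]
ft_force: [-1.1, 0.3, 5.6]
width: 15.7
```

```bash
python3 -W ignore - <<'E'
from m import *
o=get_obs(); print(o["width"],o["ft_force"])
go(595.6,-262.2,45,-2)
E
```

```text
15.696251745183488 [-1.10655249  0.32610651  5.55330748]
pos [ 624.9 -141.9  -33.1] yaw 18.0 shift cm [-10.54  -6.51  -7.81]
turn deg [ 0.  0. 20.] shift in new frame [-12.13  -2.51  -7.81] q [-0.24  0.74  1.68 -0.    0.72 -0.56]
```

Emit:
play_rows --plan "1 0 0 -2.5 0 0 0;1 0 0 -5.3 0 0 0;1 -3.5 -2.17 0 0 0 0;1 -3.5 -2.17 0 0 0 0;1 -3.5 -2.17 0 0 0 0;1 0 0 0 0 0 10;1 0 0 0 0 0 10;1 0 0 0 0 0 0;1 0 0 0 0 0 0"

```text
t: 24.32
ee_pos: [595.1, -261.7, 44.2]
orientation: [-2.255, -2.187, 0.0]
ft_force: [-0.9, -0.2, -0.5]
width: 9.9
```

```bash
python3 -W ignore - <<'E'
from m import *
print(get_obs()["width"])
go(595.6,-262.2,-16.5,-2)
d=get_image("wrist"); cv2.imwrite("pics/w6.png",d["pixels"][:,:,::-1])
E
```

```text
9.856421699746377
pos [ 595.1 -261.7   44.2] yaw -1.8 shift cm [-0.05  0.05  6.07]
turn deg [-0.  -0.   0.2] shift in new frame [-0.05  0.05  6.07] q [-0.43  0.63  1.65 -0.    0.86 -0.4 ]
```

View pics/w6.png

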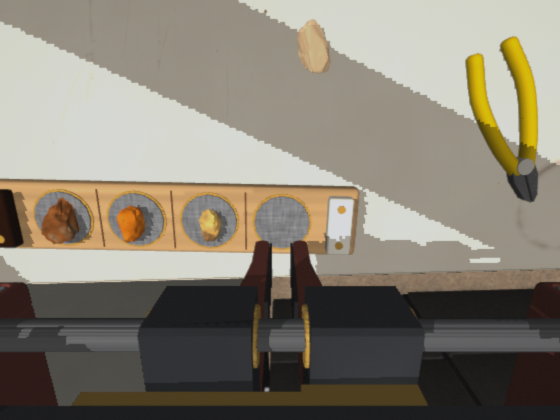

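Cream slipped out; it lies on the table at (313,47). The first three are on their pads. The tips rode too high on the thin domed lump, so I'll go back and grip about 3 mm lower.

Emit:
play_rows --plan "5 0 0 -2 0 0 0;5 4 1 0 0 0 0;5 4 1 0 0 0 0;5 4 1 0 0 0 0;5 0 0 0 0 0 -10;5 0 0 3 0 0 -9;5 0 0 2 0 0 0;5 0 0 0 0 0 0;5 0 0 0 0 0 0"

```text
t: 25.5
ee_pos: [629.8, -143.1, 15.0]
orientation: [1.87, 2.524, 0.0]
ft_force: [0.4, -1.0, 0.0]
width: 50.0
```

```bash
python3 -W ignore - <<'E'
from m import *
d=get_image("wrist"); L=lumps(d,dict(cream=(624,-142)))
x,y,t=L["cream"]; go(x,y,-36,t)
E
```

```text
cream rect ctr 621.5 -141.3 mean [ 621.6 -140.9] size 20.9 34.2 yaw 16.2 1130
pos [ 630.  -143.2   15.2] yaw 16.9 shift cm [ 0.43 -0.76  5.12]
turn deg [0.1 0.  0.7] shift in new frame [ 0.42 -0.76  5.12] q [-0.24  0.67  1.67  0.    0.8  -0.54]
```

Emit:
play_rows --plan "5 0.4 -0.76 2 0 0 0;5 0 0 1.5 0 0 0;5 0 0 0.8 0 0 0;5 0 0 0.6 0 0 0;5 0 0 0 0 0 0;5 0 0 0 0 0 0"

```text
t: 26.3
ee_pos: [621.2, -141.4, -34.4]
orientation: [1.868, 2.525, 0.0]
ft_force: [0.4, -0.8, -0.3]
width: 50.1
```

```bash
python3 -W ignore - <<'E'
from m import *
d=get_image("wrist"); L=lumps(d,dict(cream=(622,-141)))
go(621.5,-141,-36.5,16.2); tips("scene")
E
```

```text
cream rect ctr 621.3 -141.1 mean [ 621.4 -140.6] size 20.6 34.5 yaw 16.0 1743
pos [ 621.3 -141.4  -34.3] yaw 17.0 shift cm [0.03 0.03 0.22]
turn deg [0.  0.  0.8] shift in new frame [0.03 0.03 0.22] q [-0.24  0.74  1.69  0.    0.71 -0.54]
scene tcp [ 621.3 -141.4  -34.3] f [-0.2  0.3 -0.5] w 50.1 lowest z [[645.0, -134.0, 3.0], [647.0, -140.0, 4.0], [649.0, -139.0, 5.0], [592.0, -157.0, 7.0], [593.0, -159.0, 10.0]]
```

Emit:
play_rows --plan "5 0 0 0.15 0 0 0;5 0 0 0.1 0 0 0;5 0 0 0 0 0 0;1 0 0 0 0 0 0;1 0 0 0 0 0 0;1 0 0 0 0 0 0;1 0 0 0 0 0 0;1 0 0 0 0 0 0;1 0 0 0 0 0 0"

```text
t: 27.52
ee_pos: [621.8, -141.6, -35.8]
orientation: [1.867, 2.524, 0.001]
ft_force: [-1.3, 0.6, 9.6]
width: 18.0
```

```bash
python3 -W ignore - <<'E'
from m import *
o=get_obs(); print(o["width"],o["ft_force"])
go(595.6,-262.2,45,-2)
E
```

```text
17.97644785366433 [-1.2942062   0.55737818  9.63237441]
pos [ 621.8 -141.6  -35.8] yaw 17.0 shift cm [-10.77  -6.03  -8.07]
turn deg [ 0.1  0.  19. ] shift in new frame [-12.14  -2.2   -8.08] q [-0.24  0.74  1.69 -0.    0.71 -0.54]
```

The grip is wider now (18 mm) but the upward force suggests it is still wedging on the slope. I'll open, go down until near table contact and close again.

Emit:
play_rows --plan "4 0 0 0 0 0 0;4 0 0 0 0 0 0;4 0 0 0.1 0 0 0;4 0 0 0.1 0 0 0;4 0 0 0 0 0 0"

```text
t: 28.15
ee_pos: [624.9, -141.2, -36.1]
orientation: [1.865, 2.521, 0.006]
ft_force: [3.0, 5.0, 18.7]
width: 39.9
```

Emit:
play_rows --plan "4 0 0 -0.15 0 0 0;4 0 0 0 0 0 0;1 0 0 0 0 0 0;1 0 0 0 0 0 0;1 0 0 0 0 0 0;1 0 0 0 0 0 0;1 0 0 0 0 0 0;1 0 0 -0.5 0 0 0;1 0 0 -1.5 0 0 0;1 0 0 -3 0 0 0;1 0 0 -3 0 0 0;1 0 0 0 0 0 0"

```text
t: 29.65
ee_pos: [622.3, -141.6, 44.7]
orientation: [1.866, 2.523, 0.002]
ft_force: [0.2, 0.2, -0.4]
width: 16.1
```

```bash
python3 -W ignore - <<'E'
from m import *
print(get_obs()["width"])
go(595.6,-262.2,45,-2)
d=get_image("wrist"); lumps(d,dict(cream=(622,-141)))
cv2.imwrite("pics/w7.png",d["pixels"][:,:,::-1])
E
```

```text
16.12102899996817
pos [ 622.3 -141.6   44.7] yaw 17.0 shift cm [-10.74  -6.08  -0.03]
turn deg [ 0.2  0.1 19. ] shift in new frame [-12.14  -2.25  -0.03] q [-0.24  0.62  1.68 -0.    0.84 -0.54]
cream rect ctr 637.6 -158.0 mean [ 637.6 -158. ] size 0.6 5.5 yaw 37.9 7
```

View pics/w7.png

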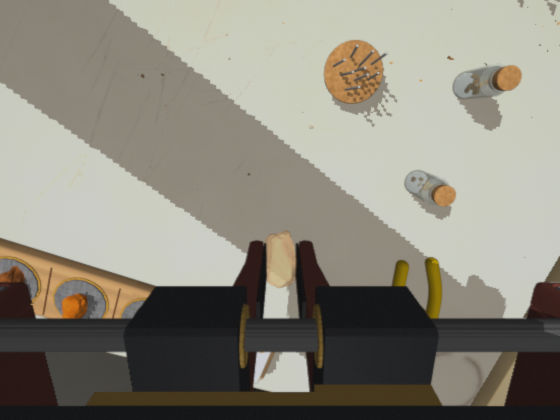

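Cream is held at (281,258). Moving it gently to pad_4.

Emit:
play_rows --plan "1 -1.8 -1.01 0 0 0 0;1 -1.8 -1.01 0 0 0 0;1 -1.8 -1.01 0 0 0 0;1 -1.8 -1.01 0 0 0 0;1 -1.8 -1.01 0 0 0 0;1 -1.8 -1.01 0 0 0 0;1 0 0 0 0 0 7;1 0 0 0 0 0 6;1 0 0 0 0 0 6;1 0 0 0 0 0 0;1 0 0 0 0 0 0"

```text
t: 31.08
ee_pos: [594.5, -262.6, 42.3]
orientation: [2.257, 2.185, 0.0]
ft_force: [0.1, 0.3, -0.5]
width: 16.1
```

```bash
python3 -W ignore - <<'E'
from m import *
print(get_obs()["width"])
go(595.6,-262.2,-18.5,-2)
d=get_image("wrist"); P=cloud(d); print([P[v,280].round().tolist() for v in (235,245,255,265,275)])
E
```

```text
16.123131869307592
pos [ 594.5 -262.6   42.3] yaw -1.9 shift cm [0.05 0.11 6.08]
turn deg [0.  0.  0.1] shift in new frame [0.05 0.11 6.08] q [-0.43  0.64  1.65  0.    0.85 -0.4 ]
[[595.0, -246.0, 83.0], [595.0, -251.0, 84.0], [595.0, -257.0, 84.0], [595.0, -263.0, 84.0], [595.0, -270.0, 83.0]]
```

Emit:
play_rows --plan "1 0.05 0.11 2.5 0 0 0;1 0 0 2 0 0 0;1 0 0 1.3 0 0 0;1 0 0 0 0 0 0;1 0 0 0 0 0 0"

```text
t: 31.75
ee_pos: [595.6, -261.8, -16.0]
orientation: [-2.259, -2.183, 0.0]
ft_force: [-0.8, -0.3, -0.0]
width: 16.3
```

```bash
python3 -W ignore - <<'E'
from m import *
print(get_obs()["width"],get_obs()["ft_force"],get_obs()["ee_pos"])
d=get_image("wrist"); P=cloud(d); print([P[v,280].round().tolist() for v in (225,235,245,255,265,275)])
E
```

```text
16.305098223805484 [-0.80527639 -0.27927952 -0.0119722 ] [ 595.61862367 -261.83210752  -15.99967462]
[[597.0, -243.0, 15.0], [597.0, -245.0, 25.0], [597.0, -250.0, 27.0], [596.0, -256.0, 27.0], [596.0, -263.0, 25.0], [596.0, -269.0, 24.0]]
```

Emit:
play_rows --plan "1 0 0 0.1 0 0 0;1 0 0 0 0 0 0;3 0 0 0 0 0 0;3 0 0 0 0 0 0;3 0 0 0 0 0 0;3 0 0 -1 0 0 0;3 0 0 -4 0 0 0;3 0 0 -5 0 0 0;5 0 0 -5 0 0 0;5 0 0 0 0 0 0;5 0 0 0 0 0 0"

```text
t: 33.17
ee_pos: [595.3, -261.7, 133.4]
orientation: [2.259, 2.183, 0.0]
ft_force: [-0.2, 1.1, -1.0]
width: 50.0
```

```bash
python3 -W ignore - <<'E'
from m import *
d=get_image("wrist"); placed(d,PL); print(get_obs()["ee_pos"])
cv2.imwrite("pics/w8.png",d["pixels"][:,:,::-1])
E
```

```text
brown at [ 436.1 -255.7] [ 435.5 -255. ] pad (432, -253.7) 619 top z 29.9
orange at [ 485.9 -258.2] [ 486.2 -257.6] pad (486.4, -256.6) 437 top z 27.1
golden at [ 543.6 -261. ] [ 543.5 -261. ] pad (541.1, -259.4) 307 top z 24.8
cream at [ 595.4 -261.3] [ 595.7 -261. ] pad (595.6, -262.2) 505 top z 23.6
[ 594.74769111 -261.42929203  132.40079205]
```

View pics/w8.png

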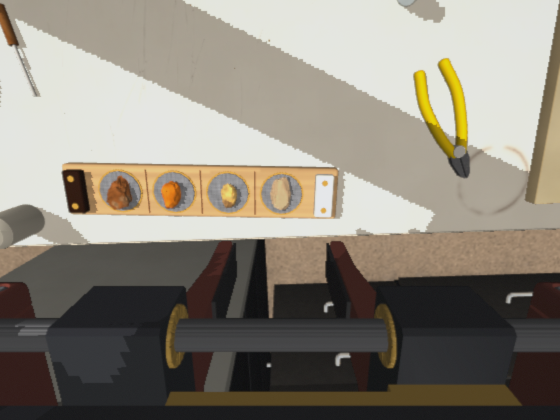

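All four lie on their pads in order: brown (120,190), orange (173,193), golden (228,193), cream (281,193). The gripper is clear, so I'm handing in.

```bash
python3 -c "
from workcell import *
print(close_job())"
```

```text
the job is handed in; nothing more can be done
None
```

I picked the four lumps from above and laid them on the rail from the dark-brown block to the white one: brown on pad_1, orange on pad_2, golden on pad_3 and cream on pad_4. All four are released, and I handed the job in at about 33 s with the gripper raised clear.

**Final check:** in the last wrist image the lumps were about 4.5 mm (brown), 2 mm (orange), 3 mm (golden) and 1 mm (cream) from their pad centres. The limit is 12 mm. Their tops were about 24–30 mm above the table, so each is lying on its pad. I took only one image after the last placing, so I did not measure their speed. `close_job()` gave no verdict.

**What disagreed or failed:**
- **Tool length:** the reported TCP was about 37 mm lower than the fingertips seen in two cameras. The first close was therefore above the brown lump and gripped nothing. I corrected for this using the camera range and the wrist force.
- **Cream:** it slipped out of the first grip and stayed on the table. I gripped it again lower, after the fingertips pressed the table with about 19 N, and then it held.
- **Cameras:** positions from the top and wrist cameras differed by 2–3 mm.

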